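Tip the boxed trimmer onto the label deactivator pad

TASK

At the shop counter, a boxed hair trimmer stands on end on the flat deactivator pad, its stuck-on security label facing the square marked on the pad. Push the box over with the fingertips so that it lies flat on the pad, label side down, with the label inside the marked square. Do not grip or lift the box or push it hard, and leave the other goods on the counter where they are.

Things in the scene. Friction and masses are not known exactly. Their poses are not given: they have to be found in the camera images.
- pad: Dark grey label deactivator pad fixed on the counter: a flat plastic slab 290 (x) by 230 (y) by 12 mm thick with a light square outline printed on top. Origin: centre of its underside, on the counter; z up. The box stands on its -x end and is to fall along the pad's +x.
- target (a point): Centre of the printed square outline, at the middle of the pad's top face (12 mm above the counter). The square measures 110 by 110 mm over its outer edges and its sides are parallel to the pad's x and y. Axes as the pad's.
- trimmer_box: Grey carton with a dark band round its foot, 48 (own x) by 95 (own y) by 150 mm tall (own z), 0.3 to 0.55 kg, standing on end on the pad. Origin: centre of its underside; own z points to its top. Its +x side carries the security label and at the start faces the marked square to within 10 degrees; its -x side, away from the square, shows a trimmer picture and has free room behind it.
- label (a point): Centre of the white 40 by 40 mm security label with a foil coil, on the box's +x side, midway across and 80 mm above its foot. Axes as the box's. At every start, tipping the box straight over this side, without its foot sliding, lands the label inside the square.
- foot_edge (a point): Middle of the box's lower +x edge, 24 mm from its origin; axes as the box's. The box tips on this edge, which stays down on the pad. Pushed from the -x side near the top (1 to 2 N) the box passes its balance at 18 degrees of lean and falls by itself; pushed low down it may slide instead.
- shampoo: Bystander: yellowish shampoo bottle, 56 mm across, 150 mm tall, standing on the counter beyond the pad's +y side, towards its +x end. Origin: centre of its underside.
- deodorant: Bystander: bare metal spray can, 52 mm across, 140 mm tall, standing on the counter beyond the pad's -y side. Origin: centre of its underside.
- cream_jar: Bystander: low white jar, 64 mm across, 48 mm tall, standing on the counter beyond the pad's -y side, towards its -x end. Origin: centre of its underside.
- toothpaste_box: Bystander: toothpaste carton lying on the counter beyond the pad's +y side, towards its -x end, lengthwise along the pad; 45 (own x) by 180 (own y) by 38 mm tall. Origin: centre of its underside.
There are look-alikes about, which are no part of the job. What is meant by the trimmer_box is not yellow, and is the smaller of those in its own colour.

How it is judged:
On the way:
1. the box is tipped over onto its label side (angle between trimmer_box's own x axis and vertical above 2.9 rad), for 0.2 s.
At the end, for the whole second after the job is handed in: The box lies flat (within 5 degrees) and still on the pad, label side down, the label's centre within 37 mm of the square's centre both along and across the pad, so that the label lies inside the square (angle between trimmer_box's own x axis and vertical above 3.05 rad and x of label in the frame of pad between -0.037 and 0.037 m and y of label in the frame of pad between -0.037 and 0.037 m and z of label in the frame of pad below 0.017 m and linear speed of trimmer_box below 0.02 m/s); the robot touches nothing.
It fails at once if the box's label-side foot edge left the pad by more than 12 mm (box lifted, carried, or knocked over another way) (z of foot_edge in the frame of pad above 0.024 m).
It fails at once if the box was gripped or pushed hard (more than 15 N from the fingers) (contact force between trimmer_box and the fingers above 15 N).
It fails at once if one of the other goods was moved more than 15 mm or tipped over (distance of any of shampoo, deodorant, cream_jar, toothpaste_box from where it was at the start of the episode above 0.015 m or angle between any of shampoo, deodorant, cream_jar, toothpaste_box's own z axis and vertical above 0.3 rad).
It also fails if it takes over 30 s, if anything falls off the work surface, if the arm or the gripper's body presses on something with over 40 N, if the wrist force passes 120 N, or if a joint passes its speed limit or range.

ROBOT

A 7-joint arm with a two-finger parallel gripper is mounted at the origin on the work surface. World frame = base frame: x ahead of the robot, y to its left, z up, the work surface at z = 0. Lengths are in m, angles in rad, forces in N, time in s.
With the tool pointing down it reaches from about 0.425 to 0.825 m from the base axis. Payload 3.6 kg.
Tool frame: the origin (TCP) lies between the finger pads; the fingertips stand 11 mm ahead of it and the grasp point (between the pads) lies 8 mm behind it (manip.nose_length is the distance from the TCP to the fingertips, in m); z points along the fingers, y is the line along which they close (so a half turn about z gives the same grasp; the last joint's range is limited). The gripper opens to 85 mm and grips with 20 to 120 N. Pads are 22 mm wide; open, the fingers measure 114 mm over their backs; the gripper's body (76 mm by 85 mm) begins 54 mm behind the grasp point. The pads swing forward as they close: fully open they stand 13 mm farther back than shut.
Start: joints at [1.181, 0.615, -0.013, 1.423, 0.008, 1.103, -0.04], TCP at [0.231, -0.607, 0.242] pointing down, gripper open.
Joint ranges: [-3.12, 3.12], [-0.3, 2.06], [-1.34, 1.32], [0.26, 2.42], [-1.36, 4.5], [0.01, 1.98], [-2.84, 2.84]. Speed limits (rad/s): [2.79, 2.79, 3.14, 3.14, 3.14, 3.14, 3.14].

INTERFACE

Orientations are given as a rotation vector (axis times angle).
In Python, from plant import manip gives the robot as it stands. The module is installed in compiled form; this text tells all that it offers.
- The arm moves only by the tool move_arm, never from a script. Its argument "increments" is a list of rows, each a list of 6 numbers: the shift along the tool's x, y, z in units of 1000 mm (1.0 is 1000 mm), then the turn, a rotation vector about the tool's x, y, z in units of pi rad (1.0 is pi rad). In form: [[x, y, z, wx, wy, wz], ...]. A call has 1 to 8 rows; each row shifts and turns the commanded pose from where the row before left it, along the tool's axes as they then stand; what a row does not reach is not made up. A row lasts 1/12 s, in which the tool goes at most 41.7 mm and 7.16 degrees, less where a joint would pass 70% of its speed; a pose out of reach is approached as far as the arm can. A call with a number of a shift or a turn outside -1 to 1 is refused whole. A call with a gripper value outside its range is refused whole. "grip" is the opening, from 0 (shut) to 1 (fully open), set as the call begins (left out, the last holds). The fingers move at their own pace and stop on an object; the grip force is fixed at half the most. Time passes only in rows, so rows that do not move let the fingers close. It gives the time, the measured TCP pose, the force, the opening and the grip force at its end, in the units of the state.
- manip.get_state(): the state, without advancing time (a new reading comes with each control period).
- manip.grab_frame(name): name is "scene" or "top"; returns a dict with "pixels" (400x640x3 uint8, blue, green, red), "vfov" (degrees; the focal length in pixels is half the picture's height over the tangent of half this angle, whatever the lens; pixels are square), "cx", "cy" (the principal point, pixels), "pose" (4x4, takes a point from camera to world coordinates). Camera axes: x right, y down, z forward; pixel columns grow to the right and rows downward; lengths in m; the calibration is good to about 2 mm. A picture is of the moment at which its call begins. There is no depth.
- manip.close_job(): hands the job in; it is judged then, once.
Trained networks look in a picture, given as the dict that the camera call returned (one of the last four; its "shot" number tells which), for a name from the list of things; names that differ only in an ending like _2 or _b are one class to them, and where a whole thing is asked for, a point or a joint stands for the part that bears it (a point fixed in the world has none). Each returns a list of dicts, best first, with "p" (0 to 1); they miss things now and then, are a little off and sometimes report something else, mostly with a low value. They report only what shows in the picture. A call takes as long as a camera call. They do not tell look-alikes from the thing itself.
- manip.look_for(picture, label): "location" ([x, y, z] in m, in world coordinates, good to about 4 mm: the middle of the surface that is visible of it).
The state is a dict: "time_s": time; "joints": joint angles; "qd": joint speeds; "joint_efforts": joint torques, N m; "tool_pos": TCP position; "orientation": TCP orientation; "wrist_force": force on the tool from outside, world axes, zero at the start; "ft_torque": the same for the moment, N m; "opening": finger opening in m; "finger_force": force on a finger pad.
Only numpy, scipy, OpenCV 4.12 (cv2) and the standard library are available. Lean on these libraries where they do the work, as an engineer would, in place of code of your own. Each camera call takes 0.05 s, during which the arm holds its last target. There are 200 camera calls.

## Working session

There is one attempt and no reset: what is moved stays moved. The work goes in short steps, Python scripts to look and compute and a tool call to move; the robot and the scene stay as the last step left them, time stands still between calls to the robot, and variables do not carry over. Pictures are saved under pics/ and viewed, at most 10 in all, crops included, and the job is handed in when it is done.

Besides the shell and the picture viewer there is one more tool, called after "Request:" in YAML: its name, and indented under it one key for each argument. move_arm: Moves the arm, as the interface text tells. Its arguments: {"type":"object","properties":{"increments":{"type":"array","items":{"type":"array","items":{"type":"number","minimum":-1,"maximum":1}}},"grip":{"type":"number"}},"required":["increments"]}

```bash
mkdir -p pics
cat > h.py <<'E'
import numpy as np, cv2
from plant import manip
from scipy.spatial.transform import Rotation as R
def cam(f):
    fl=200/np.tan(np.radians(f["vfov"])/2); return np.array([[fl,0,f["cx"]],[0,fl,f["cy"]],[0,0,1]]),np.array(f["pose"])
def px(f,p):
    K,T=cam(f); q=np.linalg.inv(T)@np.append(p,1); q=K@q[:3]; return q[:2]/q[2]
def at_z(f,uv,z):
    K,T=cam(f); d=T[:3,:3]@np.linalg.inv(K)@np.array([uv[0],uv[1],1]); o=T[:3,3]; return o+d*(z-o[2])/d[2]
E
python3 - <<'E'
from h import *
np.set_printoptions(precision=4,suppress=True)
for n in("scene","top"):
    f=manip.grab_frame(n); cv2.imwrite(f"pics/{n}0.png",f["pixels"]); print(n,f["vfov"],np.array(f["pose"]))
    for l in("pad","target","trimmer_box","label","foot_edge","shampoo","deodorant","cream_jar","toothpaste_box"):
        for d in manip.look_for(f,l)[:3]: print(l,round(d["p"],2),np.array(d["location"]),px(f,d["location"]).round())
s=manip.get_state(); print(s["time_s"],s["tool_pos"],R.from_rotvec(s["orientation"]).as_matrix())
E
```

```text
scene 46.99163908739128 [[-0.1477  0.758  -0.6353  1.2573]
 [ 0.989   0.1189 -0.088   0.1278]
 [ 0.0088 -0.6413 -0.7673  0.9139]
 [ 0.      0.      0.      1.    ]]
pad 0.65 [0.5857 0.0658 0.0105] [331. 225.]
target 0.9 [0.5773 0.0671 0.0166] [332. 221.]
trimmer_box 0.81 [ 0.521  -0.247   0.1504] [205. 151.]
trimmer_box 0.78 [ 0.3355 -0.2192  0.1189] [238. 113.]
trimmer_box 0.66 [ 0.5072 -0.0218  0.1186] [300. 167.]
label 0.75 [ 0.5227 -0.2475  0.1452] [205. 153.]
label 0.63 [ 0.3393 -0.2201  0.1204] [238. 113.]
label 0.62 [ 0.5006 -0.0293  0.112 ] [298. 167.]
foot_edge 0.91 [ 0.3379 -0.2179  0.12  ] [239. 113.]
foot_edge 0.61 [ 0.5236 -0.2482  0.1488] [204. 152.]
foot_edge 0.59 [ 0.4993 -0.0255  0.1149] [299. 166.]
shampoo 0.78 [0.5086 0.2228 0.0861] [401. 189.]
deodorant 0.97 [ 0.7273 -0.0313  0.1062] [278. 245.]
cream_jar 0.57 [ 0.6499 -0.1425  0.0493] [239. 226.]
cream_jar 0.33 [0.3892 0.1076 0.0369] [356. 162.]
toothpaste_box 0.59 [0.3879 0.1065 0.037 ] [356. 162.]
top 43.757375819793666 [[ 0.0048 -0.9966  0.082   0.447 ]
 [-0.9999 -0.0039  0.0113  0.0207]
 [-0.0109 -0.082  -0.9
[... 284 characters left out ...]
0.1607] [352. 230.]
label 0.78 [ 0.3273 -0.2244  0.1447] [443. 303.]
label 0.64 [ 0.4828 -0.0277  0.1602] [351. 229.]
label 0.57 [ 0.4911 -0.2442  0.2114] [459. 225.]
foot_edge 0.95 [ 0.4828 -0.0295  0.1598] [352. 229.]
foot_edge 0.74 [ 0.3279 -0.2279  0.1531] [446. 303.]
shampoo 0.63 [0.4816 0.2157 0.1006] [242. 230.]
deodorant 0.57 [ 0.6935 -0.0347  0.1382] [354. 134.]
cream_jar 0.76 [ 0.6296 -0.1417  0.0486] [397. 169.]
cream_jar 0.68 [0.3711 0.1023 0.0352] [294. 278.]
toothpaste_box 0.93 [0.3709 0.1017 0.0348] [294. 278.]
toothpaste_box 0.3 [ 0.4853 -0.0262  0.1581] [350. 228.]
1.0 [ 0.2313 -0.6074  0.2423] [[ 0.9345  0.3559  0.    ]
 [ 0.3559 -0.9345  0.0001]
 [ 0.     -0.     -1.    ]]
```

View pics/scene0.png

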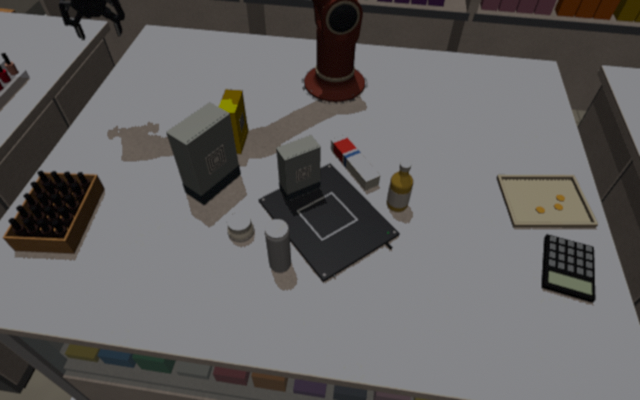

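View pics/top0.png

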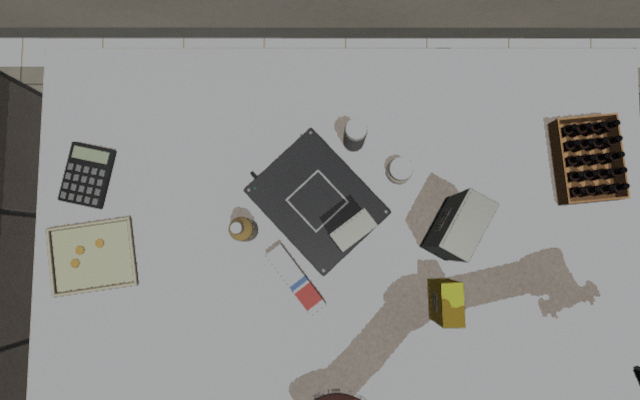

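The scene shows the small grey box (scene 300,167; top 352,230) on the dark pad, with the square centred near (318,200) in top. The large grey box (461,225) and the yellow one are look-alikes. Next I'll get pad axes and box yaw from a zoomed crop.

Run:
```python
from h import *
np.set_printoptions(precision=4,suppress=True)
im=cv2.imread("pics/top0.png"); c=im[120:285,235:405]
cv2.imwrite("pics/crop0.png",cv2.resize(cv2.convertScaleAbs(c,alpha=1.3,beta=10),None,fx=3.6,fy=3.6,interpolation=cv2.INTER_CUBIC))
f=manip.grab_frame("top")
# predicted overlay check: pad hypothesis from mask
g=cv2.cvtColor(im,cv2.COLOR_BGR2GRAY)
m=(g<75).astype(np.uint8); m[:120]=0;m[285:]=0;m[:,:235]=0;m[:,405:]=0
m=cv2.morphologyEx(m,cv2.MORPH_OPEN,np.ones((3,3)))
cs=max(cv2.findContours(m,0,2)[0],key=cv2.contourArea)
r=cv2.minAreaRect(cs); b=cv2.boxPoints(r); print("pad px",b)
P=np.array([at_z(f,u,.012) for u in b]); print(P,np.linalg.norm(np.diff(P,axis=0),axis=1),P.mean(0))
for t in (150,130,110):
    m2=(g>t).astype(np.uint8); M=np.zeros_like(m2); cv2.fillPoly(M,[b.astype(int)],1); M=cv2.erode(M,np.ones((7,7))); m2=m2*M
    for k in sorted(cv2.findContours(m2,0,2)[0],key=cv2.contourArea)[-2:]:
        q=cv2.boxPoints(cv2.minAreaRect(k)); 
        for z in(.012,.162):
            Q=np.array([at_z(f,u,z) for u in q]); print(t,z,q.round().tolist(),Q.mean(0),np.linalg.norm(np.diff(Q,axis=0),axis=1),[np.degrees(np.arctan2(*(Q[i+1]-Q[i])[1::-1])).round(1) for i in (0,1)])
```

```text
pad px [[241.7287 188.6681]
 [308.5135 124.9189]
 [390.9698 211.3016]
 [324.1849 275.0508]]
[[ 0.5863  0.2333  0.012 ]
 [ 0.7456  0.0707  0.012 ]
 [ 0.5322 -0.1316  0.012 ]
 [ 0.3774  0.0303  0.012 ]] [0.2276 0.2941 0.224 ] [0.5603 0.0507 0.012 ]
150 0.012 [[286.0, 199.0], [288.0, 197.0], [289.0, 197.0], [286.0, 200.0]] [0.5637 0.1208 0.012 ] [0.0086 0.0017 0.0086] [np.float64(-44.5), np.float64(-134.7)]
150 0.162 [[286.0, 199.0], [288.0, 197.0], [289.0, 197.0], [286.0, 200.0]] [0.5493 0.1084 0.162 ] [0.0076 0.0015 0.0076] [np.float64(-44.5), np.float64(-134.7)]
150 0.012 [[330.0, 234.0], [364.0, 208.0], [377.0, 225.0], [342.0, 251.0]] [ 0.4871 -0.0399  0.012 ] [0.1044 0.0505 0.1041] [np.float64(-52.6), np.float64(-142.9)]
150 0.162 [[330.0, 234.0], [364.0, 208.0], [377.0, 225.0], [342.0, 251.0]] [ 0.4822 -0.0324  0.162 ] [0.0915 0.0442 0.0912] [np.float64(-52.6), np.float64(-142.9)]
130 0.012 [[285.0, 200.0], [318.0, 169.0], [348.0, 201.0], [315.0, 232.0]] [0.558  0.0498 0.012 ] [0.1101 0.1095 0.1095] [np.float64(-46.3), np.float64(-136.9)]
130 0.162 [[285.0, 200.0], [318.0, 169.0],
[... 396 characters left out ...]
62 0.0933] [np.float64(-51.9), np.float64(-142.2)]
110 0.012 [[328.0, 235.0], [363.0, 207.0], [377.0, 224.0], [342.0, 252.0]] [ 0.4883 -0.0387  0.012 ] [0.1088 0.0531 0.1085] [np.float64(-51.1), np.float64(-141.4)]
110 0.162 [[328.0, 235.0], [363.0, 207.0], [377.0, 224.0], [342.0, 252.0]] [ 0.4832 -0.0313  0.162 ] [0.0954 0.0465 0.0951] [np.float64(-51.1), np.float64(-141.4)]
110 0.012 [[284.0, 199.0], [318.0, 168.0], [349.0, 201.0], [315.0, 233.0]] [0.5585 0.0496 0.012 ] [0.1121 0.1116 0.1115] [np.float64(-46.4), np.float64(-136.9)]
110 0.162 [[284.0, 199.0], [318.0, 168.0], [349.0, 201.0], [315.0, 233.0]] [0.5447 0.046  0.162 ] [0.0983 0.0977 0.0977] [np.float64(-46.4), np.float64(-136.9)]
```

View pics/crop0.png

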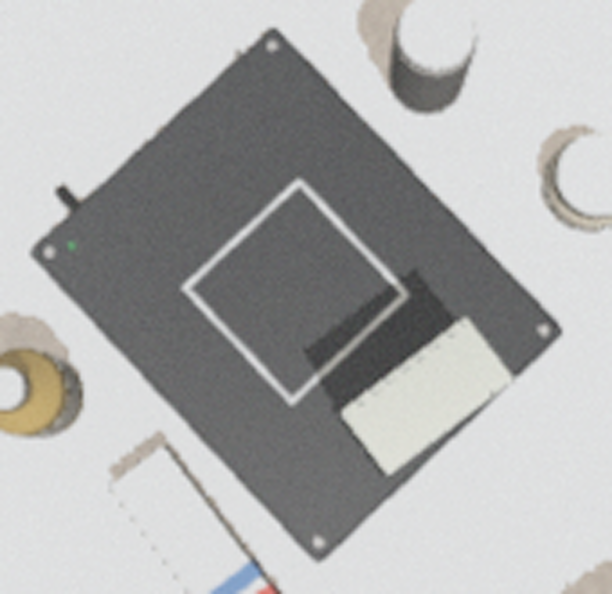

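Pad centre is (0.558, 0.050) with yaw 43.3°; the square measures 110 mm. The box top is 95×46 mm, centred at (0.483, -0.032), yaw 38°. Tipping straight should land the label at about (-7, -18) mm in the pad frame, so I'll push along yaw 38°. First I raise the arm and turn.

Request:
move_arm:
  increments:
    - [0,0,-0.027,0,0,-0.0317]
    - [0,0,-0.027,0,0,-0.0317]
    - [0,0,-0.027,0,0,-0.0317]
    - [0.03,-0.018,0,0,0,0]
    - [0.0326,-0.0199,0,0,0,0]
    - [0.0326,-0.0199,0,0,0,0]
    - [0.0326,-0.0199,0,0,0,0]
    - [0.0326,-0.0199,0,0,0,0]
  grip: 0.4

```text
time_s: 1.72
tool_pos: [0.2981, -0.4301, 0.3235]
orientation: [2.971, 1.021, 0.0]
wrist_force: [0.9, 0.2, 0.8]
opening: 0.0341
finger_force: 0.0
```

Request:
move_arm:
  increments:
    - [0.0326,-0.0199,0,0,0,0]
    - [0.0326,-0.0199,0,0,0,0]
    - [0.0326,-0.0199,0,0,0,0]
    - [0.0326,-0.0199,0,0,0,0]
    - [0.0326,-0.0199,0,0,0,0]
    - [0.0326,-0.0199,0,0,0,0]
    - [0.0326,-0.0199,0,0,0,0]
    - [0,0,0,0,0,0]

```text
time_s: 2.38
tool_pos: [0.3949, -0.1731, 0.3241]
orientation: [-2.961, -1.042, -0.007]
wrist_force: [1.1, 0.3, 0.1]
opening: 0.0343
finger_force: 0.0
```

Request:
move_arm:
  increments:
    - [0.031,-0.0185,0,0,0,0]
    - [0.031,-0.0185,0,0,0,0]
    - [0.031,-0.0185,0,0,0,0]
    - [0,0,0.03,0,0,0]
    - [0,0,0.03,0,0,0]
    - [0,0,0.03,0,0,0]
    - [0,0,0.03,0,0,0]
    - [0,0,0,0,0,0]

```text
time_s: 3.05
tool_pos: [0.4274, -0.0805, 0.1992]
orientation: [-2.966, -1.021, 0.015]
wrist_force: [-0.7, -1.1, 0.6]
opening: 0.0343
finger_force: 0.0
```

Run:
```python
from h import *
f=manip.grab_frame("scene"); cv2.imwrite("pics/s1.png",cv2.resize(f["pixels"][60:310,130:450],None,fx=2.4,fy=2.4,interpolation=cv2.INTER_CUBIC))
s=manip.get_state(); print(s["tool_pos"],R.from_rotvec(s["orientation"]).as_matrix().round(3), px(f,s["tool_pos"]))
```

```text
[ 0.42929529 -0.08065074  0.20163165] [[ 0.788  0.615 -0.006]
 [ 0.615 -0.788  0.001]
 [-0.004 -0.005 -1.   ]] [280.6507239  116.61203596]
```

View pics/s1.png

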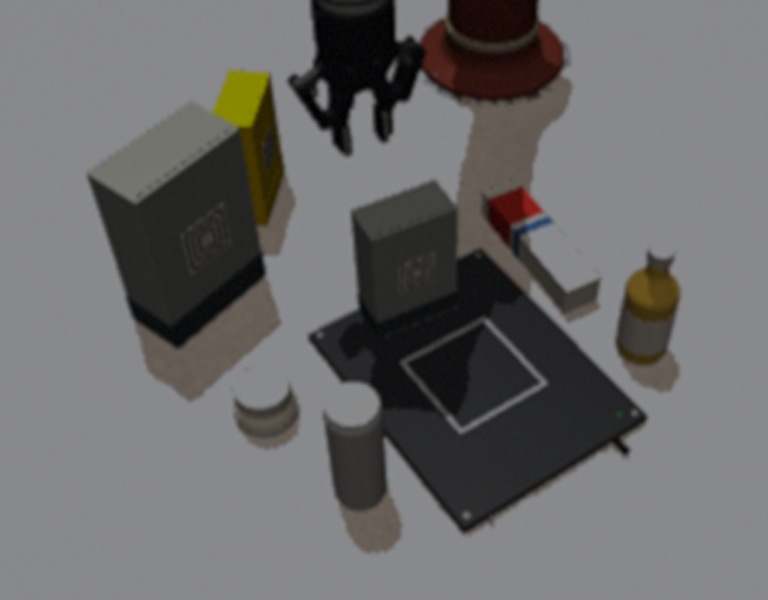

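The gripper hangs clear behind the small grey box (crop 405,250), with the fingertips at about (345,140) and (385,130). I'll lower to pushing height, then close in slowly.

Request:
move_arm:
  increments:
    - [0,-0.0025,0.0275,0,0,0]
    - [0,-0.0025,0.0275,0,0,0]
    - [0.008,0,0,0,0,0]
    - [0.008,0,0,0,0,0]
    - [0.006,0,0,0,0,0]
    - [0,0,0,0,0,0]

```text
time_s: 3.6
tool_pos: [0.4491, -0.0619, 0.1506]
orientation: [2.968, 1.024, 0.01]
wrist_force: [-0.1, -0.3, 0.5]
opening: 0.0341
finger_force: 0.0
```

Request:
move_arm:
  increments:
    - [0.003,0,0,0,0,0]
    - [0.003,0,0,0,0,0]
    - [0.003,0,0,0,0,0]
    - [0.003,0,0,0,0,0]
    - [0.003,0,0,0,0,0]
    - [0.003,0,0,0,0,0]

```text
time_s: 4.1
tool_pos: [0.4595, -0.0522, 0.1483]
orientation: [2.971, 1.021, -0.001]
wrist_force: [-1.1, -0.8, 0.3]
opening: 0.0345
finger_force: 0.4
```

Request:
move_arm:
  increments:
    - [0.003,0,0,0,0,0]
    - [0.003,0,0,0,0,0]
    - [0.003,0,0,0,0,0]
    - [0.003,0,0,0,0,0]
    - [0,0,0,0,0,0]

```text
time_s: 4.52
tool_pos: [0.4698, -0.044, 0.1484]
orientation: [-2.97, -1.023, -0.002]
wrist_force: [0.4, -0.4, 0.1]
opening: 0.0343
finger_force: 0.2
```

Run:
```python
from h import *
f=manip.grab_frame("scene"); cv2.imwrite("pics/s2.png",cv2.resize(f["pixels"][100:260,230:430],None,fx=3.6,fy=3.6,interpolation=cv2.INTER_CUBIC))
s=manip.get_state(); print(s["tool_pos"],s["wrist_force"])
```

```text
[ 0.46934856 -0.04430112  0.14827693] [-0.37468991 -0.96594525 -0.79490415]
```

View pics/s2.png

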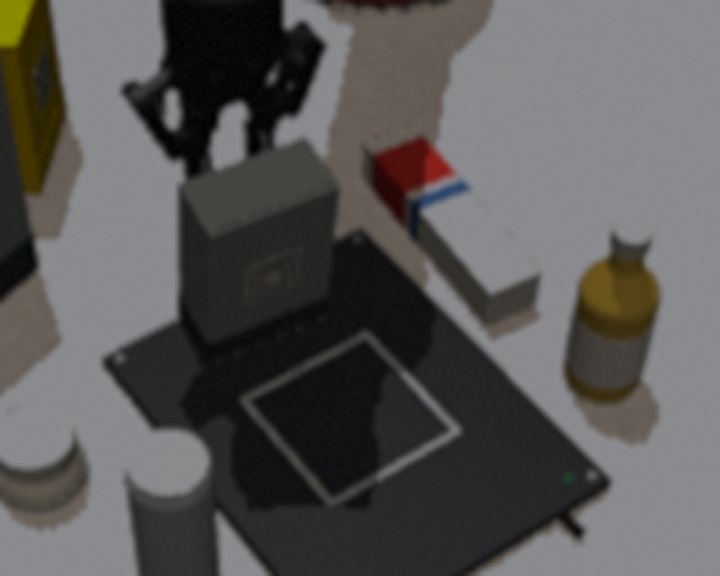

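The box is leaning and its foot hasn't moved (front foot corner about (205,350) in the crop, matching the earlier picture). I'll keep pushing past the balance point.

Request:
move_arm:
  increments:
    - [0.003,0,0,0,0,0]
    - [0.003,0,0,0,0,0]
    - [0.003,0,0,0,0,0]
    - [0.003,0,0,0,0,0]
    - [0.003,0,0,0,0,0]
    - [0.003,0,0,0,0,0]
    - [0.003,0,0,0,0,0]
    - [0.003,0,0,0,0,0]

```text
time_s: 5.23
tool_pos: [0.4883, -0.0296, 0.1483]
orientation: [-2.971, -1.022, -0.0]
wrist_force: [0.2, 0.6, -0.4]
opening: 0.0343
finger_force: 0.0
```

Request:
move_arm:
  increments:
    - [0.003,0,0,0,0,0]
    - [0.002,0,0,0,0,0]
    - [0,0,0,0,0,0]
    - [0,0,0,0,0,0]
    - [0,0,0,0,0,0]
    - [0,0,0,0,0,0]
    - [0,0,0,0,0,0]
    - [0,0,0,0,0,0]

```text
time_s: 5.9
tool_pos: [0.4918, -0.027, 0.1484]
orientation: [-2.971, -1.022, 0.0]
wrist_force: [0.9, -0.6, 0.2]
opening: 0.0341
finger_force: 0.0
```

Run:
```python
from h import *
f=manip.grab_frame("scene"); cv2.imwrite("pics/s3.png",cv2.resize(f["pixels"][100:290,220:430],None,fx=3,fy=3,interpolation=cv2.INTER_CUBIC))
```

```text
(no output)
```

View pics/s3.png

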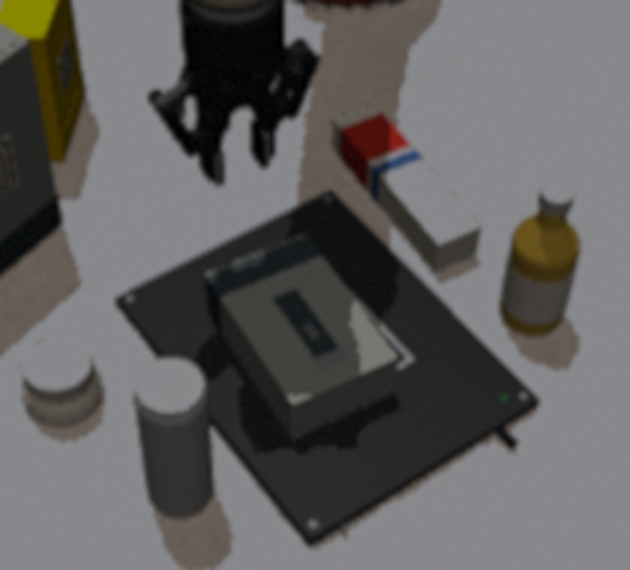

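The box lies flat with the trimmer picture up, at crop (305,330), mostly covering the square; the fingers are clear of it. I'll retreat and measure from the top.

Request:
move_arm:
  increments:
    - [-0.02,0,-0.02,0,0,0]
    - [-0.025,0,-0.03,0,0,0]
    - [-0.015,0.02,-0.03,0,0,0]
    - [-0.02,0.03,-0.02,0,0,0]
    - [-0.02,0.03,0,0,0,0]
    - [-0.02,0.03,0,0,0,0]
    - [-0.02,0.03,0,0,0,0]
    - [0,0,0,0,0,0]

```text
time_s: 6.62
tool_pos: [0.4664, -0.2332, 0.2481]
orientation: [2.972, 1.0, -0.003]
wrist_force: [-0.3, -0.1, 0.7]
opening: 0.0344
finger_force: 0.0
```

Run:
```python
from h import *
np.set_printoptions(precision=4,suppress=True)
f=manip.grab_frame("top"); c=f["pixels"][110:290,230:420]; cv2.imwrite("pics/t2.png",cv2.resize(c,None,fx=3,fy=3,interpolation=cv2.INTER_CUBIC))
print(manip.get_state()["tool_pos"])
for d in manip.look_for(f,"trimmer_box"):
    p=np.array(d["location"]); e=p[:2]-[.558,.05]; a=np.radians(43.3); print(d["p"],p,px(f,p),np.array([[np.cos(a),np.sin(a)],[-np.sin(a),np.cos(a)]])@e)
```

```text
[ 0.4666 -0.2285  0.2479]
0.89 [0.564  0.0366 0.0567] [321.6937 196.1989] [-0.0048 -0.0139]
0.76 [ 0.5102 -0.2402  0.2004] [455.5807 215.802 ] [-0.2338 -0.1784]
0.63 [ 0.329  -0.2276  0.1475] [444.7603 302.3203] [-0.357 -0.045]
```

View pics/t2.png

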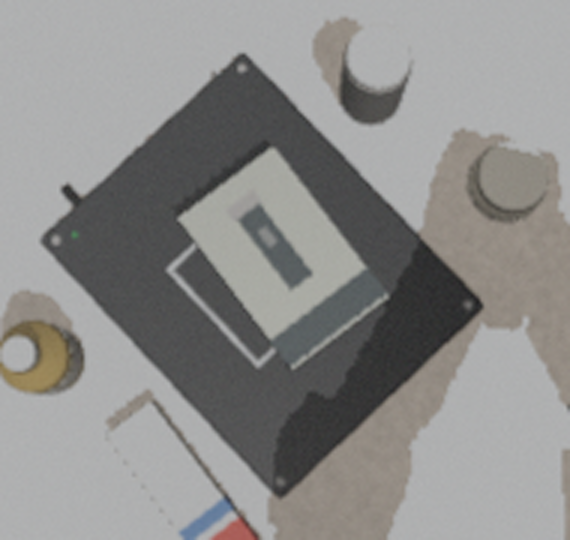

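The box is flat. From its corners (272,147), (388,295), (292,368), (178,213) in the crop, the label sits at about (-3, -20) mm in the pad frame, inside ±37. The gripper is now above the big look-alike, so I'll lift it clear before handing in.

Request:
move_arm:
  increments:
    - [0,0,-0.03,0,0,0]
    - [0,0,-0.03,0,0,0]
    - [0,0,-0.02,0,0,0]
    - [0,0,0,0,0,0]
    - [0,0,0,0,0,0]
    - [0,0,0,0,0,0]

```text
time_s: 7.22
tool_pos: [0.4672, -0.2219, 0.3275]
orientation: [-2.968, -1.025, 0.002]
wrist_force: [0.5, 0.5, -0.3]
opening: 0.0341
finger_force: 0.0
```

Run:
```python
from h import *
s=manip.get_state(); print(s["tool_pos"],s["wrist_force"],s["time_s"])
f=manip.grab_frame("top"); a=np.radians(43.3)
q=[at_z(f,(u/3+230,v/3+110),.06) for u,v in((272,147),(388,295),(292,368),(178,213))]
c=np.mean(q,0); ax=(q[0]-q[1])/np.linalg.norm(q[0]-q[1]); l=(c+.005*ax)[:2]-[.558,.05]
print(np.linalg.norm(q[0]-q[1]),np.linalg.norm(q[1]-q[2]),np.array([[np.cos(a),np.sin(a)],[-np.sin(a),np.cos(a)]])@l)
if s["tool_pos"][2]>.3 and np.abs(l).max()<.037: print(manip.close_job())
```

```text
[ 0.46715576 -0.22189864  0.32748053] [ 0.54755511  0.50356751 -0.28317074] 7.2167
0.14788010932714662 0.09406646616519809 [-0.00211235 -0.02000641]
the job is handed in; nothing more can be done
None
```

I tipped the trimmer box over; it lies flat, label side down, with the label's centre about 2 mm along and 20 mm across from the square's centre (limit 37 mm), and I handed the job in with the arm clear; no verdict came back.

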